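# Slide the dish carriage to its red stop

### The arm

A 6-joint arm with a two-finger parallel gripper is mounted at the origin on a cart in front of the work surface, level with it; the furniture and walls round the work are solid. World frame = base frame: x ahead of the robot, y to its left, z up, the work surface at z = 0. Lengths are in m, angles in rad, forces in N, time in s.
With the tool pointing down it reaches from about 0.3 to 0.775 m from the base axis. Payload 14.6 kg.
Tool frame: the origin (TCP) lies on the mounting face of the last link; the fingertips stand 199 mm ahead of it and the grasp point (between the pads) lies 180 mm ahead of it; z points along the fingers, y is the line along which they close (so a half turn about z gives the same grasp; the last joint's range is limited). The gripper opens to 94 mm and grips with 3 to 60 N. Pads are 16 mm wide; open, the fingers measure 119 mm over their backs; the gripper's body (75 mm by 177 mm) begins 78 mm behind the grasp point.
Start: joints at [-1.351, 0.3, 1.521, -0, 1.321, -0.067], TCP at [0.156, -0.528, 0.405] pointing down, gripper open.
Joint ranges: [-3.03, 3.03], [-0.79, 2.21], [0.23, 2.52], [-1.04, 4.18], [0, 3.07], [-2.55, 2.55]. Speed limits (rad/s): [2.22, 2.22, 2.57, 3.14, 3.14, 3.14].

### API

Orientations are given as [roll, pitch, yaw] about the fixed x, y, z axes, in that order (R = Rz(yaw) Ry(pitch) Rx(roll)).
In Python, from station import get_obs, camera, hand_in gives the robot as it stands.
- The arm moves only by the tool apply_moves, never from a script. Its argument "increments" is a list of rows, each an object of numbers: "tx", "ty", "tz": the shift along the tool's x, y, z as a fraction of full scale; "ax", "ay", "az": the turn, a rotation vector about the tool's x, y, z as a fraction of full scale. In form: [{"tx": .., "ty": .., "tz": .., "ax": .., "ay": .., "az": ..}, ...]. A call has 1 to 12 rows; each row shifts and turns the commanded pose from where the row before left it, along the tool's axes as they then stand; what a row does not reach is not made up. Full scale, the value 1, is 30 mm for a shift and 5 degrees for a turn. A row lasts 1/8 s, in which the tool goes at most 62.5 mm and 10.7 degrees, less where a joint would pass 70% of its speed; a pose out of reach is approached as far as the arm can. A call with a number of a shift or a turn outside -1 to 1 is refused whole. A call with a gripper value outside its range is refused whole. "jaw" is the closure, from 0 (fully open) to 1 (shut), set as the call begins (left out, the last holds). The fingers move at their own pace and stop on an object; "force" is the grip in N (left out, the last holds). Time passes only in rows, so rows that do not move let the fingers close. It gives the time, the measured TCP pose, the force, the opening and the grip force at its end, in the units of the state.
- get_obs(): the state, without advancing time (a new reading comes with each control period).
- camera(name): name is "side" or "top" or "wrist"; returns a dict with "pixels" (400x640x3 uint8, red, green, blue), "camera_matrix" (3x3 intrinsics, pixels), "dist" ([k1, k2, p1, p2, k3] as OpenCV has them; the pictures are not rectified), "R" (3x3) and "t" (3): a world point X has camera coordinates R X + t; the wrist camera has in their place "T_tool_cam" (4x4, takes a point from camera to tool coordinates, whose origin is the TCP and whose axes are the flange's). Camera axes: x right, y down, z forward; pixel columns grow to the right and rows downward; lengths in m; the calibration is good to about 2 mm. A picture is of the moment at which its call begins: read the wrist's pose just before it. There is no depth.
- hand_in(): hands the job in; it is judged then, once.
The state is a dict: "time_s": time; "qpos": joint angles; "joint_vel": joint speeds; "tau": joint torques, N m; "ee_pos": TCP position; "eef_rot": TCP orientation; "force": force on the tool from outside, world axes, zero at the start; "moment": the same for the moment, N m; "grip_width": finger opening in m; "grip_force": force on a finger pad.
Only numpy, scipy, OpenCV 4.12 (cv2) and the standard library are available. Lean on these libraries where they do the work, as an engineer would, in place of code of your own. Each camera call takes 0.05 s, during which the arm holds its last target. There are 200 camera calls.

### The job

Bring the culture dish to the reading position: press down the yellow release pad in the middle of the rail carriage while the carriage still stands where it is, keep the pad pressed while you push the carriage along its rail until it rests against the red stop, then let the pad come up so that the carriage locks there. Do not force the carriage along while its pad is up, and leave the beaker, the dropper bottle and the separate petri dish where they stand.

Things in the scene. Friction and masses are not known exactly. Their poses are not given: they have to be found in the camera images.
- rail: inspection rail fixed to the bench: dark base plate 100 x 560 x 6 mm with an aluminium bar (36 mm wide, top 20 mm above the bench) along its middle and white tick marks on the robot's side. Origin: centre of the underside, on the bench. Its y axis is the direction of sliding, z up, x across (away from the robot).
- carriage (a joint): position of the carriage along the rail's +y axis, m, 0 at the middle of the rail. With the pad up a spring-loaded friction brake holds it where it is (some 6 to 7 N of push overcome it, which is wrong use); with the pad down it slides with 1.5 N of friction plus 3 N per m/s. It weighs 0.9 kg. It cannot pass either stop.
- release_pad (a joint): travel of the release pad, m: about 0 when up (brake holding), grows as it is pressed down, 0.005 at the bottom. A spring pushes it up with 12 N at the top and 15 N at the bottom. The brake lets go within the first millimetre; press the pad 3 to 5 mm down to be sure.
- carriage_mid (a point): middle of the carriage, on the rail's centre line, 32 mm above the bench (top of the aluminium saddle, under the pad). Saddle 64 mm across the rail, 88 mm along it: its end faces lie 44 mm from this point. At each end stands a black cheek, 12 mm thick along the rail, top 56 mm above the bench; the recess between them is 64 mm long and the pad fills it.
- pad_top (a point): centre of the top face of the yellow release pad (46 mm across the rail, 60 mm along it, flat); 46 mm above the bench when up, 41 mm when fully pressed. It rides with the carriage.
- stop_red: the red stop, a fixed block clamped across the rail near one end (which end varies): 64 mm across, 24 mm along the rail, top 42 mm above the bench, with a dark thumb screw 20 mm wide up to 52 mm. Origin on the rail's centre line, at bench height, mid-length. The carriage touches it when carriage_mid is 56 mm from this origin along the rail.
- stop_grey: the grey stop, same block as the red one, fixed near the other end of the rail; not the target.
- petri_near: loose whitish translucent petri dish, 91 mm wide, 15 mm high, on the bench between robot and rail; origin: centre of its underside. A bystander.
- beaker: loose small glass beaker, 54 mm wide, 69 mm high, on the bench between robot and rail; origin: centre of its underside. A bystander.
- dropper_bottle: loose white dropper bottle, 37 mm wide, 133 mm high, standing upright beyond one end of the rail on its far side; origin: centre of its underside. A bystander.
- carriage_dish (a point): clear petri dish with cream-coloured agar, fixed to the carriage on a white shelf (108 mm along the rail) on the side away from the robot, 91 mm wide, 15 mm high, its top 47 mm above the bench; the point is the centre of its underside, 98 mm from the rail's centre line. It rides along.

How it is judged:
By the outcome, as a careful person would: the job done as asked, in the order asked, and still so for the second after the job is handed in, with the robot touching nothing.
It also fails if it takes over 35 s, if anything falls off the work surface, if the arm or the gripper's body presses on something with over 40 N, if the wrist force passes 120 N, or if a joint passes its speed limit or range.

## Working session

There is one attempt and no reset: what is moved stays moved. The work goes in short steps, Python scripts to look and compute and a tool call to move; the robot and the scene stay as the last step left them, time stands still between calls to the robot, and variables do not carry over. Pictures are saved under pics/ and viewed, at most 10 in all, crops included, and the job is handed in when it is done.

Besides the shell and the picture viewer there is one more tool, called as name(argument=value, ...), one argument or row to a line, values as JSON. apply_moves: Moves the arm, as the interface text tells. Its arguments: {"type":"object","properties":{"increments":{"type":"array"},"jaw":{"type":"number"},"force":{"type":"number"}},"required":["increments"]}

```bash
mkdir -p pics; ls
python3 - <<'E'
from station import get_obs,camera
import cv2
o=get_obs();print({k:o[k] for k in('time_s','ee_pos','eef_rot','force')})
for n in('top','side'):
    c=camera(n);cv2.imwrite(f'pics/{n}1.png',c['pixels'][:,:,::-1]);print(n,c['camera_matrix'],c['dist'],c['R'],c['t'])
E
```

```text
pics
{'time_s': 0.0, 'ee_pos': array([ 0.15556413, -0.52749679,  0.40407272]), 'eef_rot': array([-3.14040994e+00, -1.00672354e-04,  2.86801482e-01]), 'force': array([ 0.85219313, -0.70127693, -0.16369286])}
top [[496.88219035   0.         324.98878896]
 [  0.         496.88219035 205.4380752 ]
 [  0.           0.           1.        ]] [-0.01315249  0.          0.          0.          0.        ] [[ 0.02636628 -0.99951735  0.01642843]
 [-0.99522789 -0.02779053 -0.09353678]
 [ 0.09394819 -0.01388382 -0.99548027]] [-0.08220449  0.54997085  1.09600542]
side [[451.09198394   0.         319.43839188]
 [  0.         451.09198394 202.98434507]
 [  0.           0.           1.        ]] [-0.13263591  0.          0.          0.          0.        ] [[-0.86070811 -0.50866773  0.02094503]
 [-0.34747456  0.55689213 -0.75440876]
 [ 0.37207927 -0.6566036  -0.65607067]] [0.46566315 0.26746481 0.82389195]
```

View pics/top1.png

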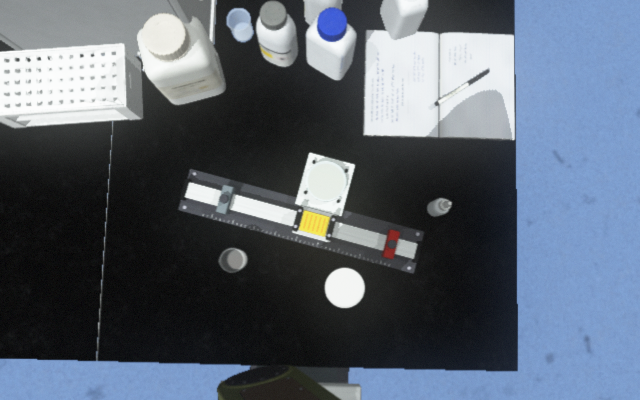

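View pics/side1.png

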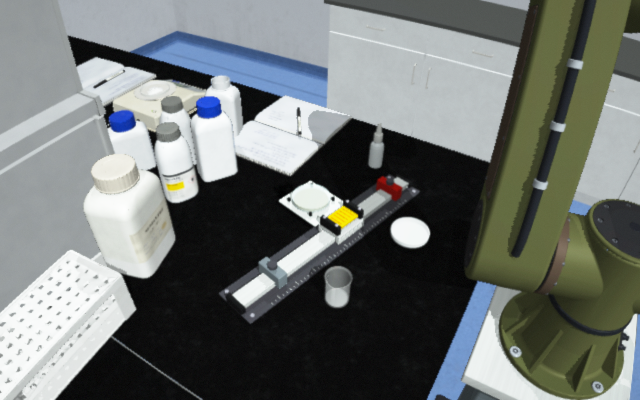

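The top view shows the pad at about (315,222), the red stop at about (391,244), the grey stop at about (226,199), the near petri dish at (345,288), the beaker at (232,260) and the bottle at (440,207). I'll enlarge the rail.

Run:
```python
import cv2
i=cv2.imread('pics/top1.png')[185:275,285:425]
cv2.imwrite('pics/crop.png',cv2.resize(i,None,fx=5.5,fy=5.5,interpolation=cv2.INTER_CUBIC))
i=cv2.imread('pics/side1.png')[170:240,310:425]
cv2.imwrite('pics/crops.png',cv2.resize(i,None,fx=6,fy=6,interpolation=cv2.INTER_CUBIC))
```

```text
(no output)
```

View pics/crop.png

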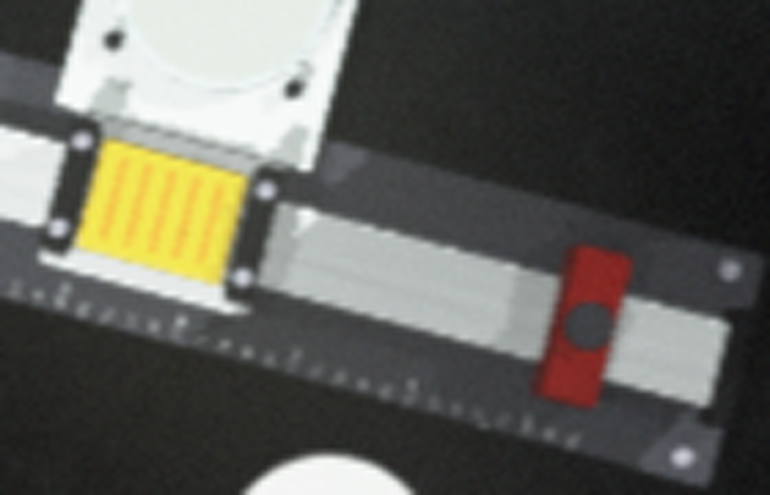

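View pics/crops.png

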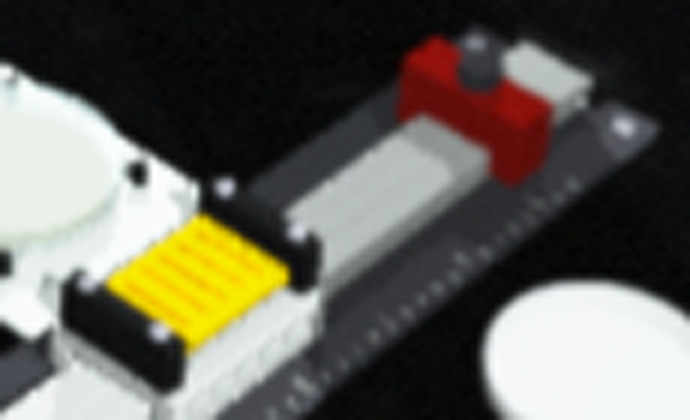

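The crops show these top-view corners (crop pixels). Pad: (105,138), (248,178), (222,285), (75,245). Red block top: (573,245), (632,258), (595,408), (537,392). In the side crop the pad corners are (203,213), (290,270), (187,348), (105,285).

```bash
cat > h.py <<'E'
from station import get_obs,camera
import cv2,numpy as np
def ray(c,px,z):
    u=cv2.undistortPoints(np.array(px,float).reshape(-1,1,2),c['camera_matrix'],np.array(c['dist'],float))[:,0]
    R=np.array(c['R']);C=-R.T@np.array(c['t'])
    d=np.c_[u,np.ones(len(u))]@R
    return C+d*((z-C[2])/d[:,2])[:,None]
E
python3 - <<'E'
from h import *
t=camera('top');s=camera('side')
cr=lambda p,f,o:(np.array(p,float)+.5)/f-.5+o
pt=ray(t,cr([(105,138),(248,178),(222,285),(75,245)],5.5,(285,185)),.046)
rd=ray(t,cr([(573,245),(632,258),(595,408),(537,392)],5.5,(285,185)),.042)
ps=ray(s,cr([(203,213),(290,270),(187,348),(105,285)],6,(310,170)),.046)
sc=ray(t,cr([(730,270),(683,457)],5.5,(285,185)),.006)
g=ray(t,[(226,199)],.05)
P,Rr=pt.mean(0),rd.mean(0);print(pt,P,ps.mean(0),Rr,sc,g)
for a,b in((g[0],Rr),(P,Rr),(g[0],P)):
    d=b-a;print(d,np.hypot(*d[:2]),np.arctan2(d[0],d[1])%np.pi)
o=get_obs();print(o['ee_pos'],o['eef_rot'])
E
```

```text
[[ 0.53939344 -0.02001599  0.046     ]
 [ 0.52483217 -0.07804382  0.046     ]
 [ 0.4815323  -0.06871017  0.046     ]
 [ 0.49597233 -0.00929246  0.046     ]] [ 0.51043256 -0.04401561  0.046     ] [ 0.51021298 -0.04732264  0.046     ] [ 0.46924961 -0.21521327  0.042     ] [[ 0.49472989 -0.28121205  0.006     ]
 [ 0.41669992 -0.26237271  0.006     ]] [[0.55794858 0.15196847 0.05      ]]
[-0.08869897 -0.36718175 -0.008     ] 0.37774322173081615 0.2370260537932456
[-0.04118295 -0.17119767 -0.004     ] 0.1760814474324228 0.23607243077150963
[-0.04751602 -0.19598408 -0.004     ] 0.2016619242703161 0.23785871130423875
[ 0.15556626 -0.52752543  0.40432238] [-3.14092729e+00 -5.25362382e-05  2.86781854e-01]
```

apply_moves(
  increments=[
    {"tx": 0.9,"ty": -0.68},
    {"tx": 0.9,"ty": -0.68},
    {"tx": 0.9,"ty": -0.68},
    {"tx": 0.9,"ty": -0.68},
    {"tx": 0.9,"ty": -0.68},
    {"tx": 0.9,"ty": -0.68},
    {"tx": 0.9,"ty": -0.68},
    {"tx": 0.9,"ty": -0.68},
    {"tx": 0.9,"ty": -0.68},
    {"tx": 0.9,"ty": -0.68},
    {"tx": 0.9,"ty": -0.68},
    {"tx": 0.9,"ty": -0.68},
  ],
  jaw=1,
  force=20,
)

```text
schema error: expected keys tx, ty, tz, ax, ay, az
```

apply_moves(
  increments=[
    {"az": 1},
    {"az": 1},
    {"az": 1},
    {"az": 1},
    {"az": 1},
    {"az": 1},
    {},
    {},
  ],
)

```text
schema error: expected keys tx, ty, tz, ax, ay, az
```

apply_moves(
  increments=[
    {"tx": 0.9,"ty": -0.68,"tz": 0,"ax": 0,"ay": 0,"az": 0},
    {"tx": 0.9,"ty": -0.68,"tz": 0,"ax": 0,"ay": 0,"az": 0},
    {"tx": 0.9,"ty": -0.68,"tz": 0,"ax": 0,"ay": 0,"az": 0},
    {"tx": 0.9,"ty": -0.68,"tz": 0,"ax": 0,"ay": 0,"az": 0},
    {"tx": 0.9,"ty": -0.68,"tz": 0,"ax": 0,"ay": 0,"az": 0},
    {"tx": 0.9,"ty": -0.68,"tz": 0,"ax": 0,"ay": 0,"az": 0},
    {"tx": 0.9,"ty": -0.68,"tz": 0,"ax": 0,"ay": 0,"az": 0},
    {"tx": 0.9,"ty": -0.68,"tz": 0,"ax": 0,"ay": 0,"az": 0},
    {"tx": 0.9,"ty": -0.68,"tz": 0,"ax": 0,"ay": 0,"az": 0},
    {"tx": 0.9,"ty": -0.68,"tz": 0,"ax": 0,"ay": 0,"az": 0},
    {"tx": 0.9,"ty": -0.68,"tz": 0,"ax": 0,"ay": 0,"az": 0},
    {"tx": 0.9,"ty": -0.68,"tz": 0,"ax": 0,"ay": 0,"az": 0},
  ],
  jaw=1,
  force=20,
)

```text
time_s: 1.7
ee_pos: [0.3976, -0.2001, 0.4046]
eef_rot: [-3.142, 0.0, 0.287]
force: [0.5, -0.5, 0.1]
grip_width: 0.0005
grip_force: 0.0
```

apply_moves(
  increments=[
    {"tx": 0,"ty": 0,"tz": 0,"ax": 0,"ay": 0,"az": 1},
    {"tx": 0,"ty": 0,"tz": 0,"ax": 0,"ay": 0,"az": 1},
    {"tx": 0,"ty": 0,"tz": 0,"ax": 0,"ay": 0,"az": 1},
    {"tx": 0,"ty": 0,"tz": 0,"ax": 0,"ay": 0,"az": 1},
    {"tx": 0,"ty": 0,"tz": 0,"ax": 0,"ay": 0,"az": 1},
    {"tx": 0,"ty": 0,"tz": 0,"ax": 0,"ay": 0,"az": 1},
    {"tx": 0,"ty": 0,"tz": 0,"ax": 0,"ay": 0,"az": 0},
  ],
)

```text
time_s: 2.58
ee_pos: [0.3971, -0.2011, 0.4046]
eef_rot: [-3.142, 0.0, -0.236]
force: [-0.6, 0.8, 0.8]
grip_width: 0.0008
grip_force: 0.0
```

apply_moves(
  increments=[
    {"tx": 0.405,"ty": -0.944,"tz": 0,"ax": 0,"ay": 0,"az": 0},
    {"tx": 0.405,"ty": -0.944,"tz": 0,"ax": 0,"ay": 0,"az": 0},
    {"tx": 0.405,"ty": -0.944,"tz": 0,"ax": 0,"ay": 0,"az": 0},
    {"tx": 0.405,"ty": -0.944,"tz": 0,"ax": 0,"ay": 0,"az": 0},
    {"tx": 0.405,"ty": -0.944,"tz": 0,"ax": 0,"ay": 0,"az": 0},
    {"tx": 0.405,"ty": -0.944,"tz": 0,"ax": 0,"ay": 0,"az": 0},
    {"tx": 0,"ty": 0,"tz": 0.87,"ax": 0,"ay": 0,"az": 0},
    {"tx": 0,"ty": 0,"tz": 0.87,"ax": 0,"ay": 0,"az": 0},
    {"tx": 0,"ty": 0,"tz": 0.87,"ax": 0,"ay": 0,"az": 0},
    {"tx": 0,"ty": 0,"tz": 0.87,"ax": 0,"ay": 0,"az": 0},
    {"tx": 0,"ty": 0,"tz": 0.87,"ax": 0,"ay": 0,"az": 0},
    {"tx": 0,"ty": 0,"tz": 0,"ax": 0,"ay": 0,"az": 0},
  ],
)

```text
time_s: 4.08
ee_pos: [0.5075, -0.053, 0.2728]
eef_rot: [3.141, 0.003, -0.235]
force: [0.5, 0.5, 0.3]
grip_width: 0.0006
grip_force: 0.0
```

Run:
```python
from h import *
o=get_obs();c=camera('wrist');s=camera('side')
print(o['ee_pos'],o['eef_rot'],o['force'],c['T_tool_cam'])
a=c['pixels'][:,:,::-1];b=cv2.resize(s['pixels'][150:260,290:450,::-1],None,fx=2.5,fy=2.5,interpolation=cv2.INTER_CUBIC)
im=np.zeros((275+300,640,3),np.uint8);im[:275,:400]=b;im[275:,:480]=cv2.resize(a,(480,300))
cv2.imwrite('pics/w1.png',im)
from scipy.spatial.transform import Rotation as Ro
T=np.eye(4);T[:3,:3]=Ro.from_euler('xyz',o['eef_rot']).as_matrix();T[:3,3]=o['ee_pos']
W=np.linalg.inv(T@np.array(c['T_tool_cam']))
# predicted px of current pad estimate & corners
e=np.array([-.235,-.972,0]);n=np.array([.972,-.235,0]);P=np.array([.510,-.0455,.046])
pts=[P+i*.03*e+j*.023*n for i,j in((0,0),(1,1),(1,-1),(-1,-1),(-1,1))]
q,_=cv2.projectPoints(np.array(pts),cv2.Rodrigues(W[:3,:3])[0],W[:3,3],c['camera_matrix'],np.array(c['dist'],float))
print(q[:,0])
```

```text
[ 0.50753856 -0.05295028  0.27275036] [ 3.14139885  0.0034056  -0.23502266] [0.49437143 0.51743844 0.29802489] [[ 3.43529752e-04 -9.58300811e-01 -2.85761156e-01  8.35923451e-02]
 [ 9.99999934e-01  3.62672498e-04 -1.40663629e-05  3.81933579e-04]
 [ 1.17117519e-04 -2.85761133e-01  9.58300872e-01  1.87447692e-02]
 [ 0.00000000e+00  0.00000000e+00  0.00000000e+00  1.00000000e+00]]
[[309.29221353 233.97367111]
 [352.33518452 203.11712556]
 [350.36180665 263.25281754]
 [268.70644356 263.07921645]
 [265.68476066 202.90668362]]
```

View pics/w1.png

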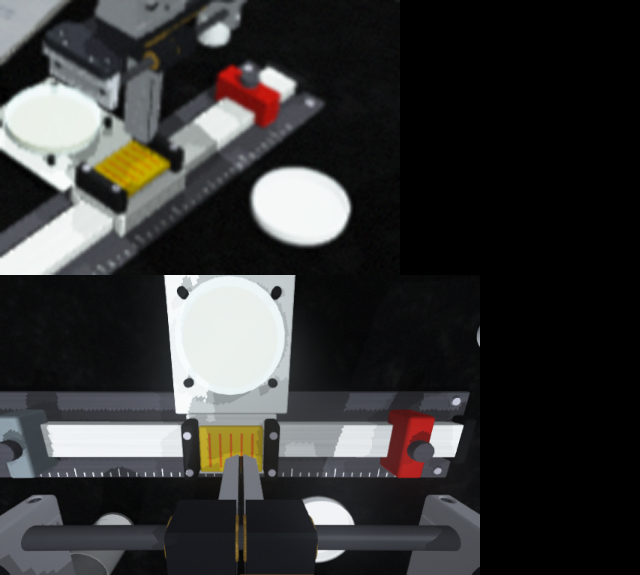

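The wrist view shows the pad corners at about (267,203) to (352,203), within 1 px of my prediction. The closed fingers are over the pad, so I'll go down.

apply_moves(
  increments=[
    {"tx": 0,"ty": 0,"tz": 0.4,"ax": 0,"ay": 0,"az": 0},
    {"tx": 0,"ty": 0,"tz": 0.4,"ax": 0,"ay": 0,"az": 0},
    {"tx": 0,"ty": 0,"tz": 0.1,"ax": 0,"ay": 0,"az": 0},
    {"tx": 0,"ty": 0,"tz": 0.05,"ax": 0,"ay": 0,"az": 0},
    {"tx": 0,"ty": 0,"tz": 0,"ax": 0,"ay": 0,"az": 0},
  ],
)

```text
time_s: 4.8
ee_pos: [0.5079, -0.053, 0.2459]
eef_rot: [-3.142, -0.0, -0.237]
force: [0.0, 0.3, 0.2]
grip_width: 0.0007
grip_force: 0.0
```

apply_moves(
  increments=[
    {"tx": 0,"ty": 0,"tz": 0.05,"ax": 0,"ay": 0,"az": 0},
    {"tx": 0,"ty": 0,"tz": 0.05,"ax": 0,"ay": 0,"az": 0},
    {"tx": 0,"ty": 0,"tz": 0,"ax": 0,"ay": 0,"az": 0},
  ],
)

```text
time_s: 5.18
ee_pos: [0.508, -0.0531, 0.2436]
eef_rot: [3.142, -0.001, -0.237]
force: [-5.0, -0.0, 12.2]
grip_width: 0.0005
grip_force: 6.3
```

apply_moves(
  increments=[
    {"tx": 0,"ty": 0,"tz": 0.05,"ax": 0,"ay": 0,"az": 0},
    {"tx": 0,"ty": 0,"tz": 0.05,"ax": 0,"ay": 0,"az": 0},
    {"tx": 0,"ty": 0,"tz": 0,"ax": 0,"ay": 0,"az": 0},
  ],
)

```text
time_s: 5.55
ee_pos: [0.508, -0.053, 0.2408]
eef_rot: [3.142, -0.001, -0.237]
force: [-5.1, 0.2, 14.7]
grip_width: 0.0004
grip_force: 7.1
```

apply_moves(
  increments=[
    {"tx": 0,"ty": 0.1,"tz": 0,"ax": 0,"ay": 0,"az": 0},
    {"tx": 0,"ty": 0.2,"tz": 0,"ax": 0,"ay": 0,"az": 0},
    {"tx": 0,"ty": 0.2,"tz": 0,"ax": 0,"ay": 0,"az": 0},
    {"tx": 0,"ty": 0.2,"tz": 0,"ax": 0,"ay": 0,"az": 0},
    {"tx": 0,"ty": 0.2,"tz": 0,"ax": 0,"ay": 0,"az": 0},
    {"tx": 0,"ty": 0.1,"tz": 0,"ax": 0,"ay": 0,"az": 0},
    {"tx": 0,"ty": 0,"tz": 0,"ax": 0,"ay": 0,"az": 0},
  ],
)

```text
time_s: 6.42
ee_pos: [0.5009, -0.0824, 0.2409]
eef_rot: [3.141, -0.001, -0.237]
force: [-4.5, 0.3, 13.7]
grip_width: 0.0004
grip_force: 7.1
```

Run:
```python
from h import *
o=get_obs();c=camera('wrist')
print(o['ee_pos'],o['force'])
cv2.imwrite('pics/w2.png',c['pixels'][:,:,::-1])
```

```text
[ 0.50093363 -0.08239252  0.2408602 ] [-4.52501078  0.32580571 13.71130144]
```

View pics/w2.png

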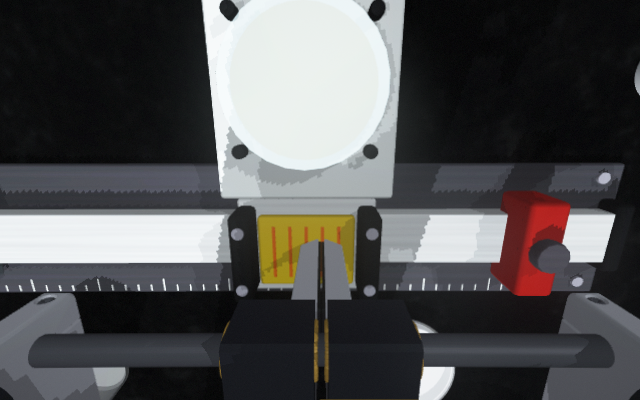

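The carriage rides with the fingertips: the pad spans columns 258–355 and its offset from the fingers is unchanged. The red stop at about (510,240) is still ahead.

apply_moves(
  increments=[
    {"tx": 0,"ty": 0.1,"tz": 0,"ax": 0,"ay": 0,"az": 0},
    {"tx": 0,"ty": 0.2,"tz": 0,"ax": 0,"ay": 0,"az": 0},
    {"tx": 0,"ty": 0.3,"tz": 0,"ax": 0,"ay": 0,"az": 0},
    {"tx": 0,"ty": 0.3,"tz": 0,"ax": 0,"ay": 0,"az": 0},
    {"tx": 0,"ty": 0.3,"tz": 0,"ax": 0,"ay": 0,"az": 0},
    {"tx": 0,"ty": 0.3,"tz": 0,"ax": 0,"ay": 0,"az": 0},
    {"tx": 0,"ty": 0.3,"tz": 0,"ax": 0,"ay": 0,"az": 0},
    {"tx": 0,"ty": 0.3,"tz": 0,"ax": 0,"ay": 0,"az": 0},
    {"tx": 0,"ty": 0.2,"tz": 0,"ax": 0,"ay": 0,"az": 0},
    {"tx": 0,"ty": 0.1,"tz": 0,"ax": 0,"ay": 0,"az": 0},
    {"tx": 0,"ty": 0.1,"tz": 0,"ax": 0,"ay": 0,"az": 0},
    {"tx": 0,"ty": 0,"tz": 0,"ax": 0,"ay": 0,"az": 0},
  ],
)

```text
time_s: 7.98
ee_pos: [0.4834, -0.1554, 0.2409]
eef_rot: [3.141, -0.002, -0.237]
force: [-5.9, 0.3, 13.7]
grip_width: 0.0005
grip_force: 7.1
```

apply_moves(
  increments=[
    {"tx": 0,"ty": 0.1,"tz": 0,"ax": 0,"ay": 0,"az": 0},
    {"tx": 0,"ty": 0.1,"tz": 0,"ax": 0,"ay": 0,"az": 0},
    {"tx": 0,"ty": 0.1,"tz": 0,"ax": 0,"ay": 0,"az": 0},
    {"tx": 0,"ty": 0,"tz": 0,"ax": 0,"ay": 0,"az": 0},
  ],
)

```text
time_s: 8.48
ee_pos: [0.4813, -0.1641, 0.2409]
eef_rot: [3.141, -0.002, -0.237]
force: [-4.7, -0.2, 14.5]
grip_width: 0.0006
grip_force: 7.1
```

apply_moves(
  increments=[
    {"tx": 0,"ty": 0.07,"tz": 0,"ax": 0,"ay": 0,"az": 0},
    {"tx": 0,"ty": 0.07,"tz": 0,"ax": 0,"ay": 0,"az": 0},
    {"tx": 0,"ty": 0,"tz": 0,"ax": 0,"ay": 0,"az": 0},
  ],
)

```text
time_s: 8.85
ee_pos: [0.4803, -0.1681, 0.2409]
eef_rot: [3.141, -0.002, -0.237]
force: [-5.1, 0.5, 14.5]
grip_width: 0.0008
grip_force: 7.1
```

apply_moves(
  increments=[
    {"tx": 0,"ty": 0.07,"tz": 0,"ax": 0,"ay": 0,"az": 0},
    {"tx": 0,"ty": 0,"tz": 0,"ax": 0,"ay": 0,"az": 0},
  ],
)

```text
time_s: 9.1
ee_pos: [0.4798, -0.1701, 0.2409]
eef_rot: [3.141, -0.002, -0.237]
force: [-4.5, 0.8, 14.5]
grip_width: 0.0008
grip_force: 7.1
```

apply_moves(
  increments=[
    {"tx": 0,"ty": 0.07,"tz": 0,"ax": 0,"ay": 0,"az": 0},
    {"tx": 0,"ty": 0,"tz": 0,"ax": 0,"ay": 0,"az": 0},
  ],
)

```text
time_s: 9.35
ee_pos: [0.4794, -0.1718, 0.2409]
eef_rot: [-3.141, -0.002, -0.237]
force: [-2.2, 5.9, 14.0]
grip_width: 0.0006
grip_force: 7.1
```

apply_moves(
  increments=[
    {"tx": 0,"ty": 0.07,"tz": 0,"ax": 0,"ay": 0,"az": 0},
    {"tx": 0,"ty": 0,"tz": 0,"ax": 0,"ay": 0,"az": 0},
  ],
)

```text
time_s: 9.6
ee_pos: [0.4792, -0.1736, 0.241]
eef_rot: [-3.14, -0.002, -0.237]
force: [-0.4, 9.4, 14.1]
grip_width: 0.0003
grip_force: 7.0
```

The sideways force rose to 9 N at about 122 mm of travel, which suggests contact. I'll check before releasing.

Run:
```python
from h import *
o=get_obs();c=camera('wrist');s=camera('side')
print(o['ee_pos'],o['force'])
a=c['pixels'][130:310,200:520,::-1];b=s['pixels'][150:240,330:450,::-1]
r=lambda i,w,h:cv2.resize(i,(w,h),interpolation=cv2.INTER_CUBIC)
cv2.imwrite('pics/w3.png',np.hstack([r(a,440,248),r(b,331,248)]))
```

```text
[ 0.47916338 -0.17358459  0.2410163 ] [-0.36733797  9.44390786 14.05389508]
```

View pics/w3.png

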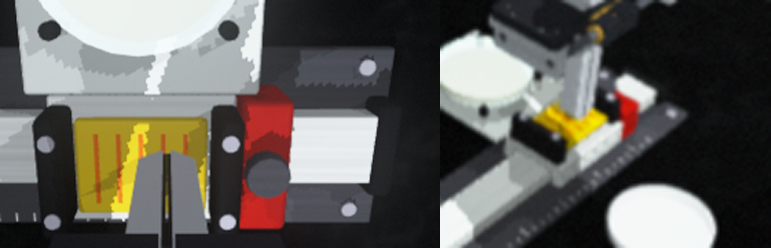

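The carriage cheek is flush against the red block with no gap (panel column 240). I'll lift straight up.

apply_moves(
  increments=[
    {"tx": 0,"ty": 0,"tz": -0.08,"ax": 0,"ay": 0,"az": 0},
    {"tx": 0,"ty": 0,"tz": -0.08,"ax": 0,"ay": 0,"az": 0},
    {"tx": 0,"ty": 0,"tz": -0.1,"ax": 0,"ay": 0,"az": 0},
    {"tx": 0,"ty": 0,"tz": -0.3,"ax": 0,"ay": 0,"az": 0},
    {"tx": 0,"ty": 0,"tz": -0.7,"ax": 0,"ay": 0,"az": 0},
    {"tx": 0,"ty": 0,"tz": -0.9,"ax": 0,"ay": 0,"az": 0},
    {"tx": 0,"ty": 0,"tz": -0.9,"ax": 0,"ay": 0,"az": 0},
    {"tx": 0,"ty": 0,"tz": -0.7,"ax": 0,"ay": 0,"az": 0},
    {"tx": 0,"ty": 0,"tz": 0,"ax": 0,"ay": 0,"az": 0},
    {"tx": 0,"ty": 0,"tz": 0,"ax": 0,"ay": 0,"az": 0},
  ],
)

```text
time_s: 10.95
ee_pos: [0.4784, -0.174, 0.3516]
eef_rot: [-3.141, 0.001, -0.237]
force: [-0.6, -0.2, 0.7]
grip_width: 0.0005
grip_force: 0.0
```

Run:
```python
from h import *
o=get_obs();c=camera('wrist');s=camera('side')
print(o['time_s'],o['ee_pos'],o['force'])
a=c['pixels'][:,:,::-1];b=s['pixels'][130:290,290:450,::-1]
r=lambda i,w,h:cv2.resize(i,(w,h),interpolation=cv2.INTER_CUBIC)
cv2.imwrite('pics/w4.png',np.hstack([r(a,480,300),r(b,300,300)]))
```

```text
10.95 [ 0.47843438 -0.1740069   0.35161049] [-0.63098912 -0.19864662  0.69149629]
```

View pics/w4.png

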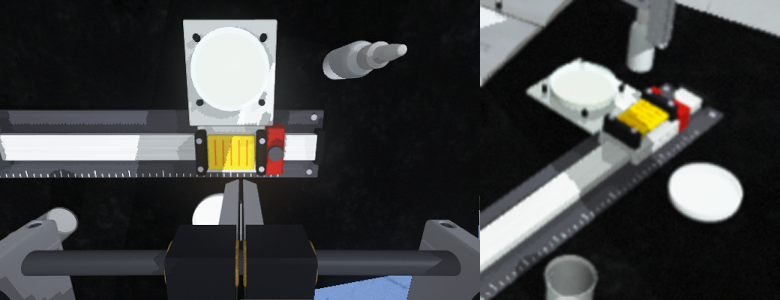

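The carriage is against the red stop at panel pixel (267,150) with its pad up, and the arm is clear. The bottle, beaker and petri dish are still in place.

```bash
python3 -c "
from station import hand_in;print(hand_in())"
```

```text
the job is handed in; nothing more can be done
None
```

The carriage rests against the red stop with its pad up and locked, the bystanders were not moved, and the job was handed in after about 11 s of the 35 s allowed.

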